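Feed one toy wheel from the magazine

ROBOT

A 6-joint arm with a two-finger parallel gripper is mounted at the origin on the work surface; the furniture and walls round the work are solid. World frame = base frame: x ahead of the robot, y to its left, z up, the work surface at z = 0. Lengths are in m, angles in rad, forces in N, time in s.
With the tool pointing down it reaches from about 0.35 to 1 m from the base axis. Payload 7.1 kg.
Tool frame: the origin (TCP) lies midway between the tips of the shut fingers; the grasp point (between the pads) lies robot.grasp_offset behind it (robot.grasp_offset is the distance from the TCP to the grasp point, in m); z points along the fingers, y is the line along which they close (so a half turn about z gives the same grasp; the last joint's range is limited). The gripper opens to 85 mm and grips with 20 to 120 N. Pads are 22 mm wide; open, the fingers measure 114 mm over their backs; the gripper's body (76 mm by 85 mm) begins 54 mm behind the grasp point. The pads swing forward as they close: fully open they stand 13 mm farther back than shut.
Start: joints at [1.138, 0.423, 1.63, -0, 1.089, -0.019], TCP at [0.251, 0.572, 0.231] pointing down, gripper open.
Joint ranges: [-3, 3], [-0.9, 2.11], [0.09, 2.58], [-1.31, 4.45], [0.11, 2.69], [-2.54, 2.54]. Speed limits (rad/s): [2.39, 2.39, 3.01, 3.14, 3.14, 3.14].

INTERFACE

Orientations are given as a unit quaternion [w, x, y, z].
In Python, from bench import robot, read_camera, get_calibration, order gives the robot as it stands. The module is installed in compiled form; this text tells all that it offers.
- The arm moves only by the tool servo_tool, never from a script. Its argument "steps" is a list of rows, each an object of numbers: "fingers": the opening, from 0 (shut) to 1 (fully open); "dx", "dy", "dz": the shift along the tool's x, y, z scaled (see below); "yaw": the turn about the tool's z scaled (see below). A call has 1 to 5 rows; each row shifts and turns the commanded pose from where the row before left it, along the tool's axes as they then stand; what a row does not reach is not made up. The controller multiplies each number of a shift by 0.5 m and each number of a turn by pi/2 rad. A row lasts 1/8 s, in which the tool goes at most 62.5 mm and 10.7 degrees, less where a joint would pass 70% of its speed; a pose out of reach is approached as far as the arm can. A call with a number of a shift or a turn outside -1 to 1 is refused whole. A call with a gripper value outside its range is refused whole. The fingers move at their own pace and stop on an object; "newtons" is the grip in N (left out, the last holds). Time passes only in rows, so rows that do not move let the fingers close. It gives the time, the measured TCP pose, the force, the opening and the grip force at its end, in the units of the state.
- robot.sense(): the state, without advancing time (a new reading comes with each control period).
- read_camera(name): name is "side" or "top"; returns the picture (384x512x3 uint8, red, green, blue); there is no depth.
- get_calibration(name): a dict with "fx", "fy", "cx", "cy" (pixels), "dist" ([k1, k2, p1, p2, k3] as OpenCV has them; the pictures are not rectified), "world_from_camera" (4x4, takes a point from camera to world coordinates). Camera axes: x right, y up, looking along -z (the intrinsics and any distortion apply to the point x, -y, -z); pixel columns grow to the right and rows downward; lengths in m; the calibration is good to about 2 mm. A picture is of the moment at which its call begins. get_calibration takes no time and is no camera call.
- order.sign_off(): hands the job in; it is judged then, once.
The state is a dict: "clock": time; "joint_positions": joint angles; "qvel": joint speeds; "tau": joint torques, N m; "eef_pos": TCP position; "tcp_rot": TCP orientation; "force": force on the tool from outside, world axes, zero at the start; "ft_torque": the same for the moment, N m; "opening": finger opening in m; "grasp_force": force on a finger pad.
Only numpy, scipy, OpenCV 4.12 (cv2) and the standard library are available. Lean on these libraries where they do the work, as an engineer would, in place of code of your own. Each camera call takes 0.05 s, during which the arm holds its last target. There are 200 camera calls.

TASK

Press the red plunger of the toy-wheel feeder all the way in once, and let it spring back, so that a single wheel comes out on the deck. Then nudge that wheel aside with the fingertips, all the way into the green bay, without lifting it. Leave the other wheels in the magazine and the tape, wood block and glue bottle where they are.

Things in the scene. Friction and masses are not known exactly. Their poses are not given: they have to be found in the camera images.
- feeder: Wooden wheel feeder fixed to the table. Origin: on the table under the magazine's centre; +y is the way the plunger is pressed and the wheel comes out, z up. Deck top 12 mm above the table. Magazine: square tower, 56 mm outside, 46 mm inside, open top 60 mm above the table, outlet slot 19 mm high on its +y side. Waxed and slick; table around it is free.
- apron (a point): Middle of the outlet lane on the deck's apron: feeder x = 0, y = 61 mm. Axes as the feeder's. Apron: 208 mm (x) by 70 mm (y), with fences 10 mm high; inner faces from this point: +y side 28 mm, ends x = -95 and +95 mm, magazine side y = -28 mm (only from |x| = 30 mm outwards). Each half is a bay 56 mm wide, open to the lane; one green, one yellow.
- plunger (a joint): Travel of the plunger along the feeder's +y, m: 0 out (at rest), 0.064 fully in (hard stop). It springs back by itself, 2.4 N at rest to 7 N fully in, more if pushed fast. A wheel leaves the magazine past about 0.057; on the way back the next one drops, and another press would feed that.
- plunger_face (a point): Centre of the outer face of the red round plunger knob (32 mm across, 12 mm thick, axis level along the feeder's y), 18 mm above the table; at rest it is at feeder y = -129 mm, x = 0. Push it towards the feeder's +y.
- wheel_1: Bottom wheel of the stack, the one that is fed: turned wooden toy wheel, 42 mm across, 14 mm thick, lying flat, 20 g. Origin: centre of its underside. After a full press it lies in the outlet lane with its centre at about feeder x = 0, y = 53 to 68 mm, underside on the deck.
- wheel_2: Second wheel of the stack, same size; it stays in the magazine. Origin: centre of its underside.
- wheel_3: Top wheel of the stack, same size; it stays in the magazine. Origin: centre of its underside.
- green_pad: Green pad, 58 mm (x) by 54 mm (y), paper thin, on the floor of one of the two bays; no obstacle. Origin: its centre, on the deck, at feeder x = +65.5 or -65.5 mm, y = 61 mm (it changes from start to start); axes as the feeder's. A wheel pushed against the bay's end fence has its centre 8.5 mm beyond the pad's centre.
- yellow_pad: Yellow pad like the green one, in the other bay; not to be used.
- masking_tape: Roll of masking tape lying flat, 96 mm across, 25 mm high, to be left alone. Origin: centre of its underside.
- wood_block_4: Wood block 30 x 80 x 22 mm (x, y, z), to be left alone. Origin: centre of its underside.
- glue_bottle: White glue bottle with red cap, 51 mm across, 142 mm high, standing, to be left alone. Origin: centre of its underside.
There are look-alikes about, which are no part of the job. What is shaped like the wheel_3 but blue, purple or turquoise is not meant.

How it is judged:
By the outcome, as a careful person would: the job done as asked, in the order asked, and still so for the second after the job is handed in, with the robot touching nothing.
It also fails if it takes over 45 s, if anything falls off the work surface, if the arm or the gripper's body presses on something with over 40 N, if the wrist force passes 120 N, or if a joint passes its speed limit or range.

## Working session

There is one attempt and no reset: what is moved stays moved. The work goes in short steps, Python scripts to look and compute and a tool call to move; the robot and the scene stay as the last step left them, time stands still between calls to the robot, and variables do not carry over. Pictures are saved under pics/ and viewed, at most 10 in all, crops included, and the job is handed in when it is done.

Besides the shell and the picture viewer there is one more tool, called after "Call:" by a JSON object that holds its "api" and its "payload". servo_tool: Moves the arm, as the interface text tells. Its arguments: {"type":"object","properties":{"steps":{"type":"array","items":{"type":"object","properties":{"fingers":{"type":"number"},"dx":{"type":"number","minimum":-1,"maximum":1},"dy":{"type":"number","minimum":-1,"maximum":1},"dz":{"type":"number","minimum":-1,"maximum":1},"yaw":{"type":"number","minimum":-1,"maximum":1}}}},"newtons":{"type":"number"}},"required":["steps"]}

```bash
mkdir -p pics
cat > h.py <<'E'
import numpy as np, cv2
from bench import robot, read_camera, get_calibration, order
def ray(cam,u,v):
    c=get_calibration(cam);K=np.array([[c['fx'],0,c['cx']],[0,c['fy'],c['cy']],[0,0,1.]])
    p=cv2.undistortPoints(np.array([[[u,v]]],float),K,np.array(c['dist'],float))[0,0]
    T=np.array(c['world_from_camera']);return T[:3,3],T[:3,:3]@np.array([p[0],-p[1],-1.])
def at(cam,u,v,z):
    o,d=ray(cam,u,v);return o+d*(z-o[2])/d[2]
def snap(cam,name,box=None,k=1):
    im=read_camera(cam)
    if box: im=im[box[1]:box[3],box[0]:box[2]]
    cv2.imwrite('pics/'+name+'.png',cv2.resize(im[:,:,::-1],None,fx=k,fy=k,interpolation=cv2.INTER_CUBIC))
E
python3 - <<'E'
from h import *
a=read_camera('top');b=read_camera('side')
cv2.imwrite('pics/t0.png',cv2.resize(a[:,:,::-1],(800,600)))
cv2.imwrite('pics/s0.png',cv2.resize(b[:,:,::-1],(800,600)))
s=robot.sense();print(s['clock'],s['eef_pos'],s['tcp_rot'],s['force'],s['opening'],robot.grasp_offset)
E
```

```text
0.1 [0.25109429 0.57181785 0.23061885] [-1.46548439e-04  2.05440255e-01  9.78669406e-01 -6.87834233e-04] [-0.0264441   1.04395366  0.06702409] 0.08522577820176606 0.0187
```

View pics/t0.png

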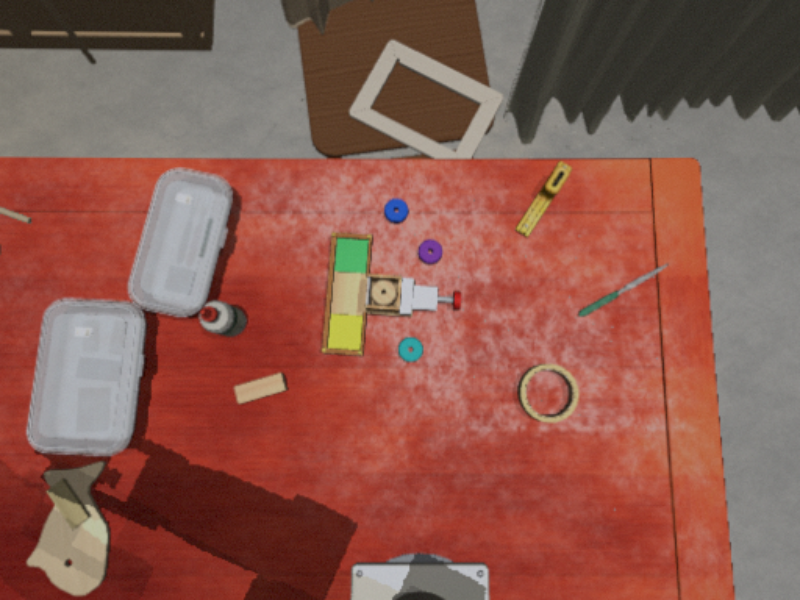

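View pics/s0.png

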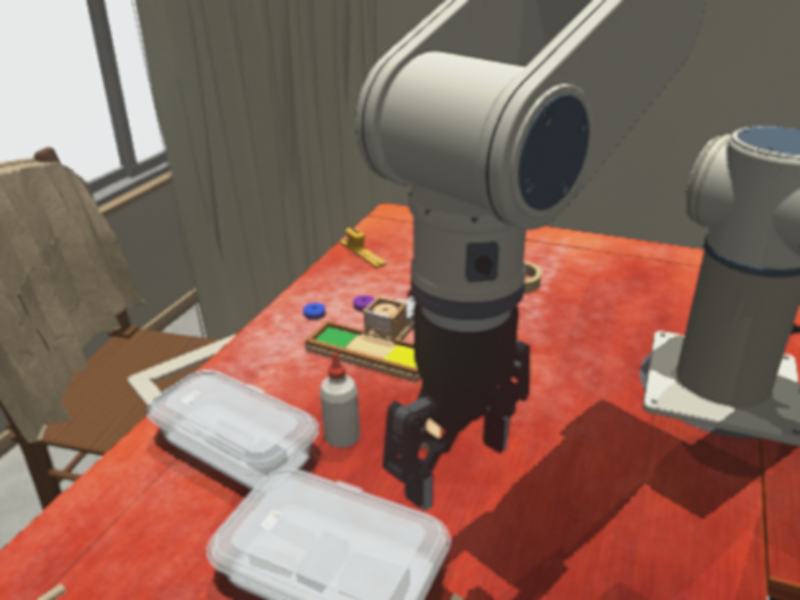

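The top view shows the feeder, with its magazine at (384,293) of the 800x600 picture. The red plunger knob is at (457,300), the green bay at (352,254) and the yellow bay at (346,333). Possible mix-ups for the red knob: the bottle's red cap (208,314). Possible mix-ups for the wheels: the blue (396,210), purple (430,251) and turquoise (411,349) discs. I choose the knob at (457,300) on the feeder's rod and will check it in a crop.

Run:
```python
from h import *
snap('top','t1',(195,140,310,235),6.5)
for n,u,v,z in [('knob',457,300,.018),('mag',384,293,.06),('bottle',208,314,.142),('tape',549,393,.025),('block',260,388,.022),('base',420,595,0)]:
    print(n,at('top',u*.64,v*.64,z).round(3))
```

```text
knob [ 0.53  -0.065  0.018]
mag [0.536 0.057 0.06 ]
bottle [0.493 0.312 0.142]
tape [ 0.376 -0.213  0.025]
block [0.383 0.261 0.022]
base [ 0.058 -0.001 -0.   ]
```

View pics/t1.png

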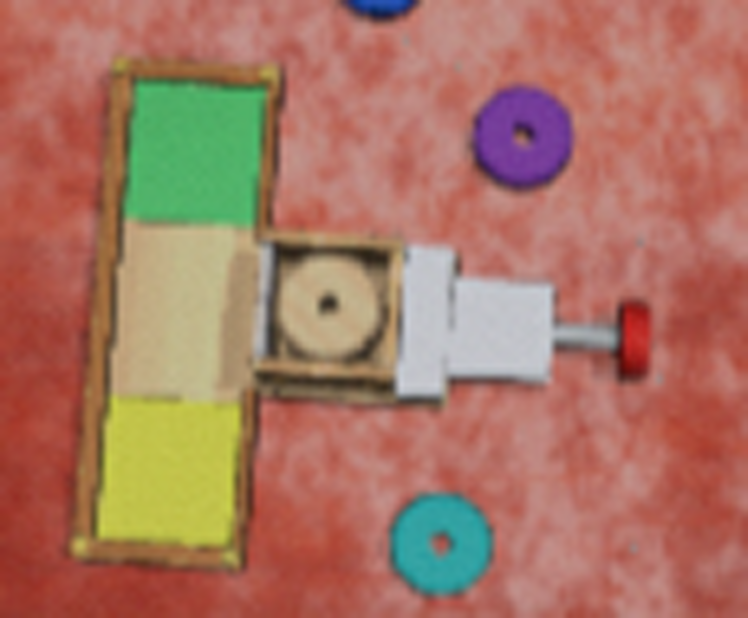

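The crop shows the red knob at (635,340) on its rod, with natural-coloured wheels in the magazine at (328,303). The green pad is centred at about (196,153) and the yellow at (170,470), so green lies on the feeder's +x side.

```bash
cat >> h.py <<'E'
from scipy.optimize import least_squares
P=[(135,80,94.5,88,'g'),(268,88,94.5,34,''),(255,225,36.5,34,''),(125,218,36.5,88,''),(110,398,-36.5,88,''),(242,403,-36.5,34,''),(230,543,-94.5,34,''),(97,538,-94.5,88,'')]
def fit():
    W=np.array([at('top',195+(u+.0)/6.5,140+v/6.5,.0125)[:2] for u,v,*_ in P]);F=np.array([[x,y] for _,_,x,y,_ in P])/1000
    R=lambda t:np.array([[np.cos(t),-np.sin(t)],[np.sin(t),np.cos(t)]])
    r=least_squares(lambda q:(F@R(q[2]).T+q[:2]-W).ravel(),[.53,.06,0]);return r.x,R(r.x[2]),r.fun
E
python3 - <<'E'
from h import *
q,R,f=fit();print(q,(f.reshape(-1,2)*1000).round(1))
w=lambda x,y:(R@[x,y]+q[:2]).round(4)
print('face',w(0,-.129),'meas',at('top',195+650/6.5,140+340/6.5,.025),'in',w(0,-.065),'apron',w(0,.061),'green',w(.0655,.061),'wheelgoal',w(.074,.061))
print('mag',w(0,0),at('top',195+328/6.5,140+303/6.5,.054))
for n,u,v in [('purple',522,137),('turq',441,545),('blue',380,-20)]: print(n,at('top',195+u/6.5,140+v/6.5,.014).round(3))
from scipy.spatial.transform import Rotation as Ro
s=robot.sense();print(Ro.from_quat(np.array(s['tcp_rot'])[[1,2,3,0]]).as_matrix().round(3))
E
```

```text
[ 0.53817684  0.05762008 -0.06594644] [[-0.2 -0.4]
 [-0.4  0.9]
 [-0.7 -0.2]
 [ 0.1  0.2]
 [ 1.6  0.2]
 [ 0.1 -0. ]
 [-1.  -0.5]
 [ 0.5 -0.3]]
face [ 0.5297 -0.0711] meas [ 0.52833422 -0.07102524  0.025     ] in [ 0.5339 -0.0072] apron [0.5422 0.1185] green [0.6076 0.1142] wheelgoal [0.616  0.1136]
mag [0.5382 0.0576] [0.53896898 0.05814662 0.054     ]
purple [ 0.614 -0.021  0.014]
turq [0.446 0.013 0.014]
blue [0.681 0.038 0.014]
[[-0.916  0.402 -0.001]
 [ 0.402  0.916 -0.001]
 [ 0.    -0.001 -1.   ]]
```

Call:
{"api": "servo_tool", "payload": {"steps": [{"yaw": -0.11, "fingers": 0}, {"yaw": -0.11, "fingers": 0}, {"dx": -0.045, "dy": -0.095, "fingers": 0}, {"dx": -0.045, "dy": -0.095, "fingers": 0}, {"dx": -0.045, "dy": -0.095, "fingers": 0}], "newtons": 40}}

```text
validation failed for argument at $.st...
```

Call:
{"api": "servo_tool", "payload": {"steps": [{"dx": -0.045, "dy": -0.095, "fingers": 0}, {"dx": -0.045, "dy": -0.095, "fingers": 0}, {"dx": -0.045, "dy": -0.095, "fingers": 0}, {"dx": -0.045, "dy": -0.095, "fingers": 0}, {"dx": -0.045, "dy": -0.095, "fingers": 0}]}}

```text
validation failed for argument at $.st...
```

Call:
{"api": "servo_tool", "payload": {"steps": [{"dx": -0.045, "dy": -0.095, "fingers": 0}, {"dx": -0.045, "dy": -0.095, "fingers": 0}, {"dx": -0.045, "dy": -0.095, "fingers": 0}, {"dx": -0.045, "dy": -0.095, "fingers": 0}, {"fingers": 0}]}}

```text
validation failed for argument at $.st...
```

```bash
cat >> h.py <<'E'
def fpos():
    from scipy.spatial.transform import Rotation as Ro
    q,R,_=fit();s=robot.sense();p=np.array(s['eef_pos']);M=Ro.from_quat(np.array(s['tcp_rot'])[[1,2,3,0]]).as_matrix()
    print('t',round(s['clock'],2),'feeder mm',((p[:2]-q[:2])@R*1000).round(1),'z',(p[2]*1000).round(1),'tooly in feeder',(M[:2,1]@R).round(3),'F',np.round(s['force'],1),'op',s['opening'])
E
python3 -c "from h import *;fpos()"
```

```text
t 0.15 feeder mm [-320.3  494.2] z 230.7 tooly in feeder [0.341 0.94 ] F [ 0.  -0.1 -0.1] op 0.08559210509996999
```

Call:
{"api": "servo_tool", "payload": {"steps": [{"dx": 0, "dy": 0, "dz": 0, "yaw": -0.11, "fingers": 0}, {"dx": 0, "dy": 0, "dz": 0, "yaw": -0.11, "fingers": 0}], "newtons": 40}}

```text
clock: 0.4
eef_pos: [0.2512, 0.572, 0.2309]
tcp_rot: [-0.0, 0.031, 1.0, -0.0]
force: [0.1, 0.2, -0.4]
opening: 0.0514
grasp_force: 0.0
```

Call:
{"api": "servo_tool", "payload": {"steps": [{"dx": -0.045, "dy": -0.095, "dz": 0, "yaw": 0, "fingers": 0}, {"dx": -0.045, "dy": -0.095, "dz": 0, "yaw": 0, "fingers": 0}, {"dx": -0.045, "dy": -0.095, "dz": 0, "yaw": 0, "fingers": 0}, {"dx": -0.045, "dy": -0.095, "dz": 0, "yaw": 0, "fingers": 0}, {"dx": -0.045, "dy": -0.095, "dz": 0, "yaw": 0, "fingers": 0}]}}

```text
clock: 1.02
eef_pos: [0.3476, 0.326, 0.2313]
tcp_rot: [0.0, 0.034, 0.999, -0.0]
force: [0.4, -0.1, 0.1]
opening: 0.0003
grasp_force: 0.0
```

Call:
{"api": "servo_tool", "payload": {"steps": [{"dx": -0.045, "dy": -0.095, "dz": 0, "yaw": 0, "fingers": 0}, {"dx": -0.045, "dy": -0.095, "dz": 0, "yaw": 0, "fingers": 0}, {"dx": -0.045, "dy": -0.095, "dz": 0, "yaw": 0, "fingers": 0}, {"dx": -0.045, "dy": -0.095, "dz": 0, "yaw": 0, "fingers": 0}, {"dx": -0.045, "dy": -0.095, "dz": 0, "yaw": 0, "fingers": 0}]}}

```text
clock: 1.65
eef_pos: [0.4437, 0.0813, 0.2314]
tcp_rot: [0.0, 0.034, 0.999, 0.0]
force: [1.3, -0.1, -0.9]
opening: 0.0003
grasp_force: 0.0
```

Call:
{"api": "servo_tool", "payload": {"steps": [{"dx": -0.045, "dy": -0.095, "dz": 0, "yaw": 0, "fingers": 0}, {"dx": -0.045, "dy": -0.095, "dz": 0, "yaw": 0, "fingers": 0}, {"dx": -0.045, "dy": -0.095, "dz": 0, "yaw": 0, "fingers": 0}, {"dx": -0.045, "dy": -0.095, "dz": 0, "yaw": 0, "fingers": 0}, {"dx": 0, "dy": 0, "dz": 0, "yaw": 0, "fingers": 0}]}}

```text
clock: 2.28
eef_pos: [0.5213, -0.1157, 0.2312]
tcp_rot: [0.0, 0.036, 0.999, -0.0]
force: [-0.2, 0.6, -1.1]
opening: -0.0001
grasp_force: 0.0
```

```bash
python3 -c "from h import *;fpos()"
```

```text
t 2.27 feeder mm [  -5.5 -174. ] z 231.2 tooly in feeder [0.006 1.   ] F [-0.2  0.6 -1.1] op -0.00012527487685001624
```

Call:
{"api": "servo_tool", "payload": {"steps": [{"dx": -0.01, "dy": 0, "dz": 0.11, "yaw": 0, "fingers": 0}, {"dx": 0, "dy": 0, "dz": 0.11, "yaw": 0, "fingers": 0}, {"dx": 0, "dy": 0, "dz": 0.11, "yaw": 0, "fingers": 0}, {"dx": 0, "dy": 0, "dz": 0.07, "yaw": 0, "fingers": 0}, {"dx": 0, "dy": 0, "dz": 0.03, "yaw": 0, "fingers": 0}]}}

```text
clock: 2.9
eef_pos: [0.5235, -0.112, 0.0143]
tcp_rot: [-0.002, 0.034, 0.999, 0.0]
force: [0.8, -0.6, 0.3]
opening: -0.0001
grasp_force: 0.0
```

```bash
python3 -c "from h import *;fpos();snap('top','t2',(195,140,310,235),6.5)"
```

```text
t 2.9 feeder mm [  -3.4 -170.2] z 14.3 tooly in feeder [0.002 1.   ] F [ 0.8 -0.6  0.3] op -0.00010332945866163948
```

View pics/t2.png

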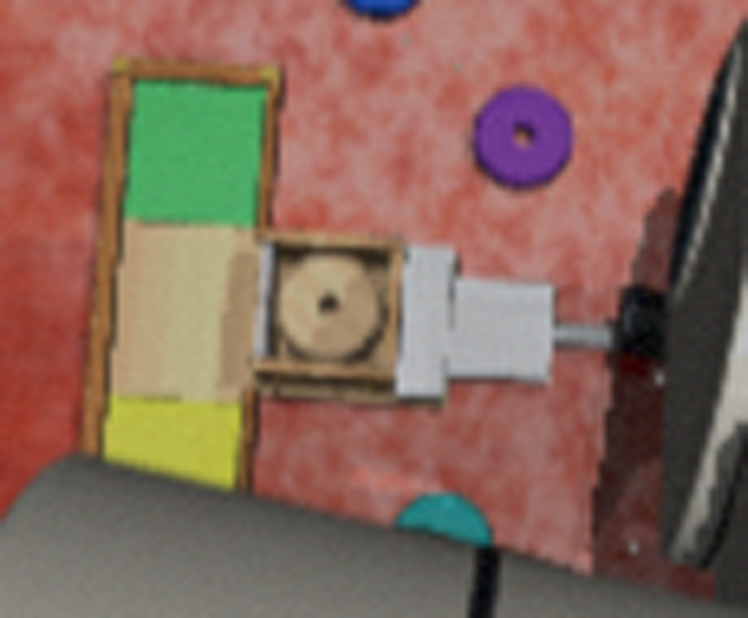

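Call:
{"api": "servo_tool", "payload": {"steps": [{"dx": -0.006, "dy": 0.02, "dz": 0, "yaw": 0, "fingers": 0}, {"dx": 0, "dy": 0.02, "dz": 0, "yaw": 0, "fingers": 0}, {"dx": 0, "dy": 0.02, "dz": 0, "yaw": 0, "fingers": 0}, {"dx": 0, "dy": 0.01, "dz": 0, "yaw": 0, "fingers": 0}, {"dx": 0, "dy": 0, "dz": 0, "yaw": 0, "fingers": 0}]}}

```text
clock: 3.58
eef_pos: [0.5313, -0.0781, 0.0169]
tcp_rot: [0.001, 0.034, 0.999, -0.0]
force: [1.3, -1.8, 1.7]
opening: -0.0001
grasp_force: 1.3
```

```bash
python3 -c "from h import *;fpos()"
```

```text
t 3.58 feeder mm [   2.1 -135.9] z 16.9 tooly in feeder [0.002 1.   ] F [ 1.3 -1.8  1.7] op -7.421996481474767e-05
```

Call:
{"api": "servo_tool", "payload": {"steps": [{"dx": 0.002, "dy": 0.016, "dz": 0, "yaw": 0, "fingers": 0}, {"dx": 0, "dy": 0.016, "dz": 0, "yaw": 0, "fingers": 0}, {"dx": 0, "dy": 0.016, "dz": 0, "yaw": 0, "fingers": 0}, {"dx": 0, "dy": 0.016, "dz": 0, "yaw": 0, "fingers": 0}, {"dx": 0, "dy": 0.016, "dz": 0, "yaw": 0, "fingers": 0}]}}

```text
clock: 4.2
eef_pos: [0.5335, -0.0388, 0.0167]
tcp_rot: [0.001, 0.034, 0.999, -0.0]
force: [1.9, -7.4, 4.3]
opening: 0.0001
grasp_force: 3.5
```

```bash
python3 -c "from h import *;fpos()"
```

```text
t 4.2 feeder mm [  1.6 -96.5] z 16.7 tooly in feeder [0.003 1.   ] F [ 1.9 -7.4  4.3] op 5.091549649399102e-05
```

Call:
{"api": "servo_tool", "payload": {"steps": [{"dx": 0, "dy": 0.012, "dz": 0, "yaw": 0, "fingers": 0}, {"dx": 0, "dy": 0.012, "dz": 0, "yaw": 0, "fingers": 0}, {"dx": 0, "dy": 0.01, "dz": 0, "yaw": 0, "fingers": 0}]}}

```text
clock: 4.58
eef_pos: [0.5346, -0.0219, 0.0167]
tcp_rot: [0.001, 0.034, 0.999, -0.0]
force: [2.6, -8.0, 4.1]
opening: -0.0004
grasp_force: 3.9
```

```bash
python3 -c "from h import *;fpos()"
```

```text
t 4.58 feeder mm [  1.7 -79.6] z 16.7 tooly in feeder [0.002 1.   ] F [ 2.6 -8.   4.1] op -0.00040547959540183226
```

Not yet at the stop; continue in 3 mm steps until the force jumps.

Call:
{"api": "servo_tool", "payload": {"steps": [{"dx": 0, "dy": 0.006, "dz": 0, "yaw": 0, "fingers": 0}, {"dx": 0, "dy": 0.004, "dz": 0, "yaw": 0, "fingers": 0}]}}

```text
clock: 4.82
eef_pos: [0.5349, -0.0192, 0.0168]
tcp_rot: [0.001, 0.033, 0.999, -0.002]
force: [0.7, -32.2, 4.1]
opening: -0.0005
grasp_force: 16.4
```

Call:
{"api": "servo_tool", "payload": {"steps": [{"dx": 0, "dy": 0.004, "dz": 0, "yaw": 0, "fingers": 0}]}}

```text
clock: 4.95
eef_pos: [0.5349, -0.0189, 0.0168]
tcp_rot: [0.001, 0.033, 0.999, -0.003]
force: [0.1, -45.1, 5.3]
opening: -0.0006
grasp_force: 22.5
```

```bash
python3 -c "from h import *;fpos()"
```

```text
t 4.95 feeder mm [  1.7 -76.5] z 16.8 tooly in feeder [0. 1.] F [  0.1 -45.1   5.3] op -0.000557459427141853
```

The hard stop is reached at feeder y = -76.5, which puts the finger back about 11.5 mm ahead of the TCP. Backing off now.

Call:
{"api": "servo_tool", "payload": {"steps": [{"dx": 0, "dy": -0.03, "dz": 0, "yaw": 0, "fingers": 0}, {"dx": 0, "dy": -0.04, "dz": 0, "yaw": 0, "fingers": 0}, {"dx": 0, "dy": -0.04, "dz": 0, "yaw": 0, "fingers": 0}, {"dx": 0, "dy": -0.05, "dz": 0, "yaw": 0, "fingers": 0}, {"dx": 0, "dy": -0.05, "dz": 0, "yaw": 0, "fingers": 0}]}}

```text
clock: 5.58
eef_pos: [0.5255, -0.1199, 0.0158]
tcp_rot: [-0.001, 0.034, 0.999, 0.0]
force: [0.3, -0.3, 0.6]
opening: -0.0002
grasp_force: 0.0
```

Call:
{"api": "servo_tool", "payload": {"steps": [{"dx": 0, "dy": 0, "dz": -0.1, "yaw": 0, "fingers": 0}, {"dx": 0, "dy": 0, "dz": -0.1, "yaw": 0, "fingers": 0}]}}

```text
clock: 5.82
eef_pos: [0.5249, -0.1195, 0.1161]
tcp_rot: [-0.002, 0.035, 0.999, 0.001]
force: [0.9, -0.9, 0.1]
opening: 0.0001
grasp_force: 0.0
```

```bash
python3 -c "from h import *;fpos();snap('top','t3',(195,140,310,235),6.5)"
```

```text
t 5.83 feeder mm [  -1.5 -177.6] z 116.1 tooly in feeder [0.003 1.   ] F [ 0.9 -0.9  0.1] op 8.400364092740081e-05
```

View pics/t3.png

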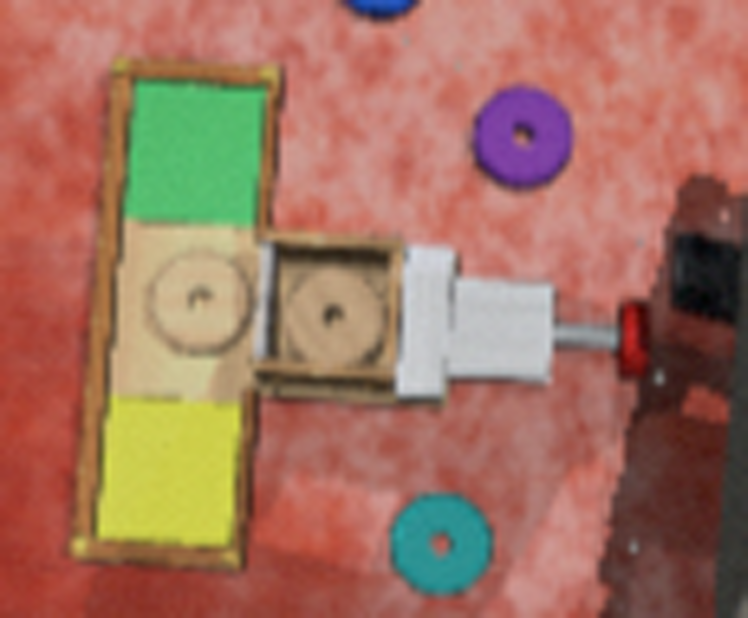

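The wheel lies at (200,302) in the lane. The plunger is back out with its knob at (635,340), and a further wheel is visible in the magazine at (333,315).

Call:
{"api": "servo_tool", "payload": {"steps": [{"dx": 0.018, "dy": 0.093, "dz": 0, "yaw": 0, "fingers": 0}, {"dx": 0.018, "dy": 0.093, "dz": 0, "yaw": 0, "fingers": 0}, {"dx": 0.018, "dy": 0.093, "dz": 0, "yaw": 0, "fingers": 0}, {"dx": 0.018, "dy": 0.093, "dz": 0, "yaw": 0, "fingers": 0}, {"dx": 0.018, "dy": 0.093, "dz": 0, "yaw": 0, "fingers": 0}]}}

```text
clock: 6.5
eef_pos: [0.4964, 0.1169, 0.1157]
tcp_rot: [-0.001, 0.034, 0.999, -0.0]
force: [1.4, 0.4, 0.4]
opening: 0.0003
grasp_force: 0.0
```

Call:
{"api": "servo_tool", "payload": {"steps": [{"dx": 0, "dy": 0, "dz": 0, "yaw": 0, "fingers": 0}]}}

```text
clock: 6.62
eef_pos: [0.4964, 0.1181, 0.1157]
tcp_rot: [-0.001, 0.032, 0.999, 0.0]
force: [0.0, -1.0, 0.6]
opening: -0.0001
grasp_force: 0.0
```

```bash
python3 -c "
from h import *
fpos();q,R,_=fit()
f=lambda u,v,z:((at('top',195+u/6.5,140+v/6.5,z)[:2]-q[:2])@R*1000).round(1)
print(f(200,303,.026),f(333,315,.04), 'knob face',f(650,340,.025))"
```

```text
t 6.62 feeder mm [-45.7  57.5] z 115.7 tooly in feeder [-0.002  1.   ] F [ 0.  -1.   0.6] op -9.976914502544593e-05
[ 1.4 53.1] [-1.9 -1.3] knob face [  -1.3 -129. ]
```

Call:
{"api": "servo_tool", "payload": {"steps": [{"dx": 0, "dy": -0.01, "dz": 0, "yaw": -0.09, "fingers": 0}, {"dx": 0, "dy": 0, "dz": 0.08, "yaw": 0, "fingers": 0}, {"dx": 0, "dy": 0, "dz": 0.08, "yaw": 0, "fingers": 0}, {"dx": 0, "dy": 0, "dz": 0.033, "yaw": 0, "fingers": 0}, {"dx": 0, "dy": 0, "dz": 0, "yaw": 0, "fingers": 0}]}}

```text
clock: 7.25
eef_pos: [0.4965, 0.1101, 0.0189]
tcp_rot: [-0.001, -0.036, 0.999, -0.0]
force: [0.4, 0.4, -0.4]
opening: -0.0003
grasp_force: 0.0
```

```bash
python3 -c "from h import *;fpos()"
```

```text
t 7.25 feeder mm [-45.1  49.6] z 18.9 tooly in feeder [-0.138  0.99 ] F [ 0.4  0.4 -0.4] op -0.00034266096870647024
```

Call:
{"api": "servo_tool", "payload": {"steps": [{"dx": -0.012, "dy": 0, "dz": 0, "yaw": 0, "fingers": 0}, {"dx": -0.012, "dy": 0, "dz": 0, "yaw": 0, "fingers": 0}, {"dx": -0.012, "dy": 0, "dz": 0, "yaw": 0, "fingers": 0}, {"dx": -0.012, "dy": 0, "dz": 0, "yaw": 0, "fingers": 0}, {"dx": -0.012, "dy": 0, "dz": 0, "yaw": 0, "fingers": 0}]}}

```text
clock: 7.88
eef_pos: [0.5278, 0.1132, 0.02]
tcp_rot: [0.0, -0.037, 0.999, 0.0]
force: [0.1, 0.2, 0.4]
opening: 0.0004
grasp_force: 0.1
```

Call:
{"api": "servo_tool", "payload": {"steps": [{"dx": -0.012, "dy": 0, "dz": 0, "yaw": 0, "fingers": 0}, {"dx": -0.012, "dy": 0, "dz": 0, "yaw": 0, "fingers": 0}, {"dx": -0.012, "dy": 0, "dz": 0, "yaw": 0, "fingers": 0}, {"dx": -0.012, "dy": 0, "dz": 0, "yaw": 0, "fingers": 0}, {"dx": -0.012, "dy": 0, "dz": 0, "yaw": 0, "fingers": 0}]}}

```text
clock: 8.5
eef_pos: [0.5576, 0.1153, 0.0198]
tcp_rot: [-0.0, -0.037, 0.999, -0.0]
force: [0.0, -0.2, -0.2]
opening: -0.0003
grasp_force: 0.1
```

```bash
python3 -c "from h import *;fpos();snap('top','t4',(195,140,310,235),6.5)"
```

```text
t 8.5 feeder mm [15.6 58.8] z 19.8 tooly in feeder [-0.139  0.99 ] F [ 0.  -0.2 -0.2] op -0.0002727044559864725
```

View pics/t4.png

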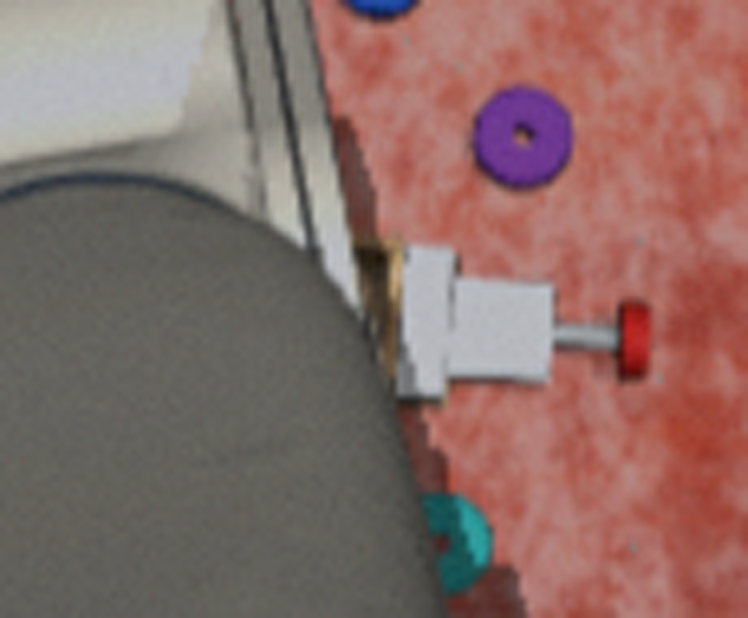

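The arm hides the wheel from above. I'll carry on by dead reckoning, keeping an eye on the force.

Call:
{"api": "servo_tool", "payload": {"steps": [{"dx": -0.012, "dy": 0, "dz": 0, "yaw": 0, "fingers": 0}, {"dx": -0.012, "dy": 0, "dz": 0, "yaw": 0, "fingers": 0}, {"dx": -0.012, "dy": 0, "dz": 0, "yaw": 0, "fingers": 0}, {"dx": -0.008, "dy": 0, "dz": 0, "yaw": 0, "fingers": 0}, {"dx": 0, "dy": 0, "dz": 0, "yaw": 0, "fingers": 0}]}}

```text
clock: 9.18
eef_pos: [0.5796, 0.1169, 0.0198]
tcp_rot: [0.0, -0.037, 0.999, 0.0]
force: [-1.2, -0.8, -0.5]
opening: 0.0004
grasp_force: 0.0
```

```bash
python3 -c "from h import *;fpos();snap('side','s4',(170,180,310,285),5)"
```

```text
t 9.18 feeder mm [37.4 61.9] z 19.8 tooly in feeder [-0.139  0.99 ] F [-1.2 -0.8 -0.5] op 0.0003688358305359067
```

View pics/s4.png

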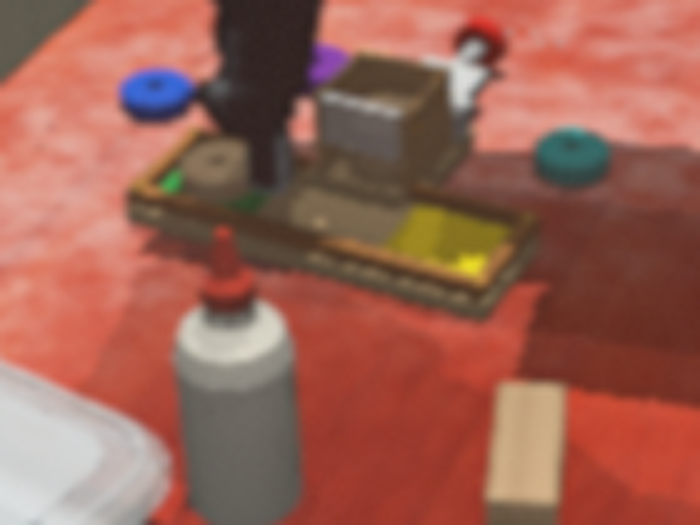

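The side view shows the wheel in the green bay at (217,165) beside the fingers. Backing off, lifting and checking from above.

Call:
{"api": "servo_tool", "payload": {"steps": [{"dx": 0.02, "dy": 0, "dz": 0, "yaw": 0, "fingers": 0}, {"dx": 0, "dy": 0, "dz": -0.1, "yaw": 0, "fingers": 0}, {"dx": 0, "dy": 0, "dz": -0.11, "yaw": 0, "fingers": 0}, {"dx": 0, "dy": 0, "dz": -0.11, "yaw": 0, "fingers": 0}, {"dx": 0.03, "dy": 0.1, "dz": 0, "yaw": 0, "fingers": 0}]}}

```text
clock: 9.85
eef_pos: [0.5536, 0.1641, 0.1846]
tcp_rot: [0.005, -0.034, 0.999, 0.001]
force: [0.1, 0.8, 0.1]
opening: 0.0004
grasp_force: 0.0
```

Call:
{"api": "servo_tool", "payload": {"steps": [{"dx": 0.03, "dy": 0.1, "dz": 0, "yaw": 0, "fingers": 0}, {"dx": 0.03, "dy": 0.1, "dz": 0, "yaw": 0, "fingers": 0}, {"dx": 0.03, "dy": 0.1, "dz": 0, "yaw": 0, "fingers": 0}, {"dx": 0.03, "dy": 0.1, "dz": 0, "yaw": 0, "fingers": 0}, {"dx": 0, "dy": 0, "dz": 0, "yaw": 0, "fingers": 0}]}}

```text
clock: 10.48
eef_pos: [0.4739, 0.3625, 0.1796]
tcp_rot: [-0.0, -0.039, 0.999, 0.0]
force: [1.0, -0.2, 0.1]
opening: 0.0004
grasp_force: 0.0
```

```bash
python3 -c "from h import *;fpos();snap('top','t5',(195,140,310,235),6.5)"
```

```text
t 10.47 feeder mm [-84.2 300. ] z 179.6 tooly in feeder [-0.143  0.99 ] F [ 1.  -0.2  0.1] op 0.0003600941305996743
```

View pics/t5.png

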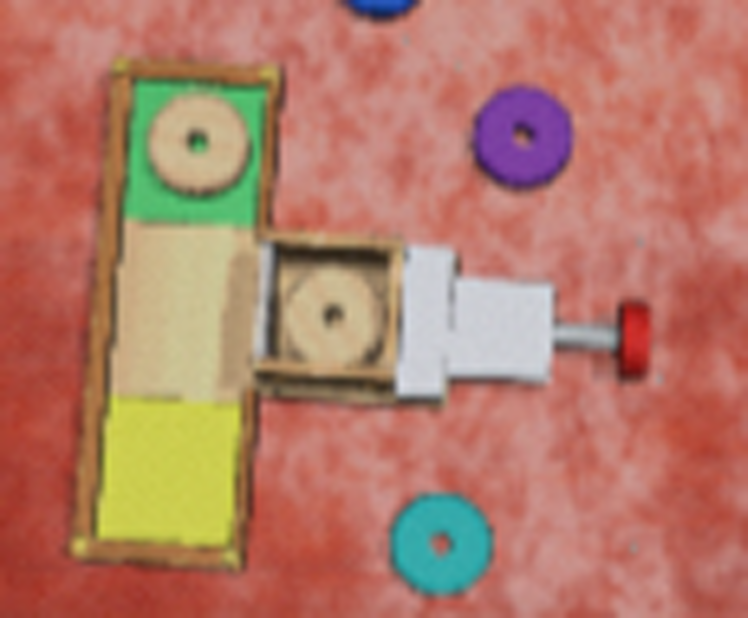

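The wheel at (199,143) lies wholly on the green pad, the plunger is out, and the remaining wheels are in the magazine.

```bash
python3 -c "from h import *;print(order.sign_off())"
```

```text
the job is handed in; nothing more can be done
None
```

I pressed the plunger fully once and it sprang back, feeding one wheel. I nudged that wheel fully onto the green pad without lifting it, and the job is handed in at about 10.5 s.

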